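Stroke-test a rebuilt tandem brake cylinder

ROBOT

A 6-joint arm with a two-finger parallel gripper is mounted at the origin on the work surface. World frame = base frame: x ahead of the robot, y to its left, z up, the work surface at z = 0. Lengths are in mm, angles in degrees, forces in N, time in s.
With the tool pointing down it reaches from about 325 to 775 mm from the base axis. Payload 9.3 kg.
Tool frame: the origin (TCP) lies between the finger pads; the fingertips stand manip.tcp_to_tips ahead of it and the grasp point (between the pads) lies 2 mm behind it (manip.tcp_to_tips is the distance from the TCP to the fingertips, in mm); z points along the fingers, y is the direction in which the jaws open and shut (so a half turn about z gives the same grasp; the last joint's range is limited). The gripper opens to 85 mm and grips with 20 to 120 N. Pads are 22 mm wide; open, the fingers measure 114 mm over their backs; the gripper's body (76 mm by 85 mm) begins 54 mm behind the grasp point. The pads swing forward as they close: fully open they stand 13 mm farther back than shut.
Start: joints at [-8.743, 14.817, 1.232, 76.415, 0, 81.257], TCP at [549.997, -0.004, 248.279] pointing down, gripper open.
Joint ranges: [-174.27, 174.27], [-52.1, 104.24], [-59.71, 78.15], [-110.17, 111.67], [-87.03, 83.33], [-180, 180]. Speed limits (degrees/s): [127.2, 127.2, 159.86, 180, 180, 180].

INTERFACE

Orientations are given as [roll, pitch, yaw] about the fixed x, y, z axes, in that order (R = Rz(yaw) Ry(pitch) Rx(roll)).
In Python, from rig import manip, viewer, hand_in gives the robot as it stands.
- The arm moves only by the tool carry_out, never from a script. Its argument "rows" is a list of rows, each an object of numbers: "claw": the opening, from 0 (shut) to 1 (fully open); "tx", "ty", "tz": the shift along the tool's x, y, z as a fraction of full scale; "spin": the turn about the tool's z as a fraction of full scale. A call has exactly 5 rows; each row shifts and turns the commanded pose from where the row before left it, along the tool's axes as they then stand; what a row does not reach is not made up. Full scale, the value 1, is 30 mm for a shift and 4 degrees for a turn. A row lasts 1/8 s, in which the tool goes at most 62.5 mm and 10.7 degrees, less where a joint would pass 70% of its speed; a pose out of reach is approached as far as the arm can. A call with a number of a shift or a turn outside -1 to 1 is refused whole. A call with a gripper value outside its range is refused whole. The fingers move at their own pace and stop on an object; "force" is the grip in N (left out, the last holds). Time passes only in rows, so rows that do not move let the fingers close, or fill a call up. It gives the time, the measured TCP pose, the force and the opening at its end, in the units of the state.
- manip.state(): the state, without advancing time (a new reading comes with each control period).
- viewer.capture(name): name is "scene" or "side" or "wrist"; returns (picture, depth): 400x640x3 uint8, blue, green, red; 400x640 float32, mm along the optical axis (not along the pixel's ray), 0 where there is no reading.
- viewer.camera_params(name): a dict with "camera_matrix" (3x3 intrinsics, pixels), "R" (3x3) and "t" (3): a world point X has camera coordinates R X + t; the wrist camera has in their place "tool_from_camera" (4x4, takes a point from camera to tool coordinates, whose origin is the TCP and whose axes are the flange's). Camera axes: x right, y down, z forward; pixel columns grow to the right and rows downward; lengths in mm; the calibration is good to about 2 mm. A picture is of the moment at which its call begins: read the wrist's pose just before it. camera_params takes no time and is no camera call.
- hand_in(): hands the job in, once; it reports no verdict.
The state is a dict: "clock": time; "joints": joint angles; "qd": joint speeds; "joint_torque": joint torques, N m; "tool_pos": TCP position; "eef_rot": TCP orientation; "ft_force": force on the tool from outside, world axes, zero at the start; "ft_torque": the same for the moment, N m; "width": opening from 0.0 (shut) to 1.0 (fully open).
Only numpy, scipy, OpenCV 4.12 (cv2) and the standard library are available. Lean on these libraries where they do the work, as an engineer would, in place of code of your own. Each camera call takes 0.05 s, during which the arm holds its last target. There are 200 camera calls.

TASK

Three rebuilt hydraulic cylinders stand bolted upright on the garage bench, each with a steel push cap on top. Test the brake master cylinder, the tall one with the wide flange and the two-chamber tank on its side: press its cap straight down through the soft first part of the stroke and on through the stiff second part right to the bottom, hold it there for about a second, then let it come all the way back up. Do not press the other two cylinders.

Things in the scene. Friction and masses are not known exactly. Their poses are not given: they have to be found in the camera images.
- tandem: Brake master cylinder, fixed (sizes in mm): upright dark cast-iron cylinder, diameter 44, on a 110 x 110 x 12 grey plate; its top is a round flange, diameter 74, 170 above the bench. A white two-chamber tank, top at 144, stands out 80 from the axis on one side, its black filler caps to 92. Origin: centre of the plate's underside, on the bench; z up the axis, x towards the tank.
- tandem_cap (a point): Top centre of the brake cylinder's flat round steel push cap (diameter 36, 10 thick), on the cylinder axis, 216 above the bench at rest; moves with the cap. It slides straight down 27 mm: first 15 soft, 4 rising to 7 N; then a soft stop, about 10 N to pass; last 12 stiff, 10 to 16 N; then a solid stop (cap top at 189). It springs back up by itself.
- clutch_cap (a point): Leave alone: centre of the top face of the push cap (diameter 32 mm, 178 mm above the bench) of the clutch master cylinder, a slim upright cylinder (diameter 30) with one small round white pot with a black lid, on a 100 x 100 plate. Sprung, goes down under about 4 N.
- slave_cap (a point): Leave alone: centre of the top face of the push cap (diameter 32 mm, 145 mm above the bench) of the slave cylinder, a short fat upright cylinder (diameter 56) with no tank, only a small brass nipple on its side, on a 100 x 100 plate. Sprung, goes down under about 4 N.
There are look-alikes about, which are no part of the job. Leave any green look-alike of the tandem alone.

How it is judged:
By the outcome, as a careful person would: the job done as asked, in the order asked, and still so for the second after the job is handed in, with the robot touching nothing.
It also fails if it takes over 32 s, if anything falls off the work surface, if the arm or the gripper's body presses on something with over 40 N, if the wrist force passes 120 N, or if a joint passes its speed limit or range.

## Working session

There is one attempt and no reset: what is moved stays moved. The work goes in short steps, Python scripts to look and compute and a tool call to move; the robot and the scene stay as the last step left them, time stands still between calls to the robot, and variables do not carry over. Pictures are saved under pics/ and viewed, about 8 in all and at most 12, crops included, and the job is handed in when it is done.

Besides the shell and the picture viewer there is one more tool, called after "Call:" in YAML: its name, and indented under it one key for each argument. carry_out: Moves the arm, as the interface text tells. Shift numbers are shares of 30 mm and turn numbers shares of 4 degrees, none past 1 either way. Its arguments: {"type":"object","properties":{"rows":{"type":"array","items":{"type":"object","properties":{"claw":{"type":"number"},"tx":{"type":"number","minimum":-1,"maximum":1},"ty":{"type":"number","minimum":-1,"maximum":1},"tz":{"type":"number","minimum":-1,"maximum":1},"spin":{"type":"number","minimum":-1,"maximum":1}}}},"force":{"type":"number"}},"required":["rows"]}

```bash
mkdir -p pics; cat > h.py <<'E'
from rig import manip, viewer, hand_in
import numpy as np, cv2
def cloud(n,d):
    p=viewer.camera_params(n);K=np.array(p["camera_matrix"]);v,u=np.indices(d.shape)
    c=np.stack([(u-K[0,2])*d/K[0,0],(v-K[1,2])*d/K[1,1],d],-1)
    return (c-np.array(p["t"]))@np.array(p["R"])
E
python3 - <<'E'
from h import *
print(manip.state(),manip.tcp_to_tips)
for n in("scene","side"):
    im,d=viewer.capture(n);cv2.imwrite(f"pics/{n}.png",im);np.save(f"{n}_d.npy",d)
E
```

```text
{'clock': 0.0, 'joints': array([-8.74344396e+00,  1.48515286e+01,  1.18972660e+00,  7.64157711e+01,
       -1.02912590e-04,  8.12572217e+01]), 'qd': array([-0.03893758, -0.03453634,  0.0381487 , -0.07295208, -0.05333262,
        0.05276812]), 'joint_torque': array([-2.65873996e-04, -5.55637658e+01,  3.44536042e+01,  1.31759423e-02,
       -2.94380488e-04,  4.47349430e-05]), 'tool_pos': array([5.49742550e+02, 3.33631376e-02, 2.47658664e+02]), 'eef_rot': array([-1.79923313e+02, -1.16892938e-02,  8.99993266e+01]), 'ft_force': array([0.04891832, 0.44658667, 0.36778484]), 'ft_torque': array([ 0.04936854, -0.02087642,  0.00343139]), 'width': 0.9995760100074149} 17.0
```

View pics/scene.png

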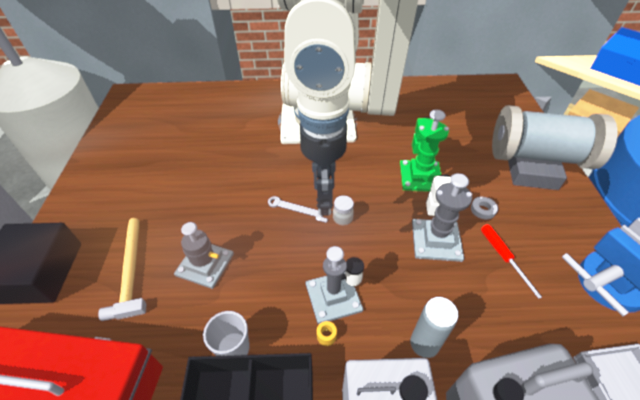

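View pics/side.png

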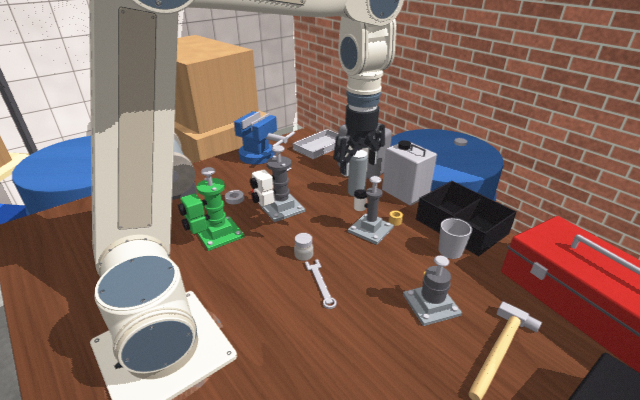

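Scene pixels of the candidates:
- Grey cylinder with a wide flange and white tank, cap about (459,181).
- Green look-alike (437,115).
- Slim one with a round pot, which is the clutch (335,255).
- Short fat one with a brass nipple, which is the slave (190,230).

The grey one at (459,181) (side view about (281,140)) fits the description. I'll confirm it in a crop and measure.

```bash
python3 - <<'E'
from h import *
a=cv2.imread("pics/scene.png");b=cv2.imread("pics/side.png")
A=cv2.resize(a[150:270,395:505],None,fx=3.6,fy=3.6,interpolation=2);B=cv2.resize(b[120:230,235:345],None,fx=3.6,fy=3.6*120/110,interpolation=2)
cv2.imwrite("pics/crop.png",np.hstack([A,B]))
for n,(u,v) in dict(scene=(459,181),side=(281,140)).items():
    d=np.load(n+"_d.npy");P=cloud(n,d);w=np.zeros(d.shape,bool);w[v-50:v+70,u-50:u+50]=1;w&=d>0
    for lo,hi in((208,224),(163,176),(5,18)):
        m=(w&(P[...,2]>lo)&(P[...,2]<hi)).astype(np.uint8)
        k,l,s,c=cv2.connectedComponentsWithStats(m)
        for i in range(1,k):
            if s[i,4]>25:
                q=P[l==i];print(n,lo,s[i],q.min(0).round(),q.max(0).round(),np.median(q,0).round(1))
E
```

```text
scene 208 [450 173  18  15 202] [476. 258. 209.] [510. 292. 219.] [496.2 274.4 216.1]
scene 163 [418 131  31  10 230] [278. 245. 163.] [312. 315. 174.] [297.3 278.5 170.2]
scene 163 [435 182  37  28 693] [457. 239. 163.] [530. 312. 176.] [500.3 270.9 170.5]
scene 5 [409 160  23  31 250] [215. 240.   5.] [332. 304.  18.] [315.2 266.5  12.7]
scene 5 [434 161   7  15  67] [224. 323.  10.] [285. 340.  17.] [255.3 331.2  12.7]
scene 5 [471 198  26  20 189] [375. 386.   5.] [432. 443.  18.] [410.3 412.6  15. ]
scene 5 [412 219  50  32 633] [432. 216.   6.] [533. 335.  18.] [497.7 245.1  12.9]
scene 5 [481 228  18  23  63] [470. 388.   6.] [537. 409.  18.] [505.6 399.2  13.8]
side 208 [272 145  12   8  75] [472. 257. 208.] [507. 292. 220.] [487.5 271.7 216.7]
side 163 [241 112  19  10  54] [562. 628. 163.] [660. 693. 169.] [617.5 658.1 165.2]
side 163 [250 113  19  13  46] [580. 571. 163.] [683. 637. 170.] [617.  605.9 166. ]
side 163 [266 156  25  15 264] [452. 241. 163.] [526. 317. 176.] [482.7 269.8 171.4]
side 5 [231  96  26  11  66] [ 796. 1182.    5.] [ 968. 1229.   18.] [ 875.  1204.3   11.1]
side 5 [298 133  33  19 311] [791. 527.   5.] [961. 622.  18.] [872.1 585.2   7.8]
side 5 [293 147  38  11 104] [757. 480.   5.] [876. 602.  18.] [777.1 492.7  11.4]
side 5 [239 156  30  10  84] [547. 571.   5.] [630. 663.  18.] [572.8 589.4  11.8]
side 5 [231 191   9   6  31] [396. 411.   5.] [415. 442.  18.] [406.8 435.6  12.8]
side 5 [231 195  13   9  48] [376. 389.   5.] [423. 404.  18.] [395.9 393.9  11.5]
side 5 [286 194  19  16  90] [487. 220.   5.] [555. 317.  18.] [528.8 246.2  14. ]
side 5 [259 204  16   6  54] [437. 272.   7.] [464. 335.  18.] [449.8 298.8  13.4]
```

View pics/crop.png

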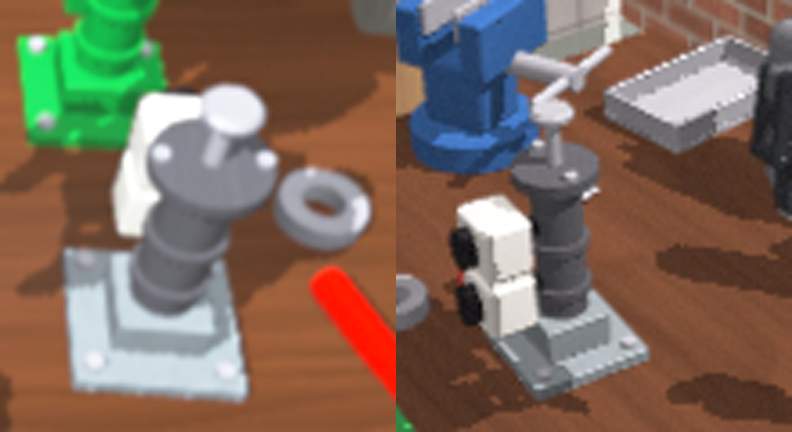

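The crop confirms it: dark cylinder, wide flange, two-chamber white tank with black caps, not green. The cap centre is about (492,276,216) mm. Tool axes: tx = +y world, ty = +x, tz = down. I'll shut the gripper, rise a little and go over the cap.

Call:
carry_out:
  rows:
    - {"claw":0,"tz":-0.5,"tx":0.5}
    - {"claw":0,"tx":0.9,"ty":-0.2,"tz":-0.2}
    - {"claw":0,"tx":0.9,"ty":-0.2}
    - {"claw":0,"tx":0.9,"ty":-0.2}
    - {"claw":0,"tx":0.9,"ty":-0.2}
  force: 40

```text
$.rows[0]: bad value
```

Call:
carry_out:
  rows:
    - {"claw":0,"tx":1,"ty":-0.2}
    - {"claw":0,"tx":1,"ty":-0.2}
    - {"claw":0,"tx":1,"ty":-0.2}
    - {"claw":0,"tx":1,"ty":-0.2}
    - {"claw":0,"tx":1,"ty":-0.2}

```text
$.rows[0]: bad value
```

Call:
carry_out:
  rows:
    - {"claw":0,"tx":0.1,"ty":-0.1}
    - {"claw":0}
    - {"claw":0}
    - {"claw":0}
    - {"claw":0}

```text
$.rows[0]: bad value
```

```bash
python3 - <<'E'
from h import *
s=manip.state();p=viewer.camera_params("wrist");T=np.array(p["tool_from_camera"]);K=np.array(p["camera_matrix"])
from scipy.spatial.transform import Rotation as Ro
im,d=viewer.capture("wrist");R=Ro.from_euler("xyz",s["eef_rot"],degrees=True).as_matrix()
v,u=np.indices(d.shape);c=np.stack([(u-K[0,2])*d/K[0,0],(v-K[1,2])*d/K[1,1],d],-1)
P=(c@T[:3,:3].T+T[:3,3])@R.T+s["tool_pos"]
print(s["tool_pos"],s["eef_rot"],s["ft_force"],s["width"],s["clock"])
for lo,hi in((210,222),(164,175)):
    m=((d>0)&(P[...,2]>lo)&(P[...,2]<hi)).astype(np.uint8)
    k,l,st,_=cv2.connectedComponentsWithStats(m)
    for i in range(1,k):
        if st[i,4]>150: q=P[l==i];print(lo,st[i],q.min(0).round(1),q.max(0).round(1),q.mean(0).round(1))
cv2.imwrite("pics/w1.png",im)
a,_=viewer.capture("side");cv2.imwrite("pics/s1.png",cv2.resize(a[60:240,180:420],None,fx=3,fy=3))
E
```

```text
[5.49766787e+02 1.71964237e-02 2.47714388e+02] [-1.79929693e+02 -9.31946683e-03  8.99988466e+01] [0.24810856 0.2255889  0.59621458] 0.9978794645924548 0.1
```

View pics/w1.png

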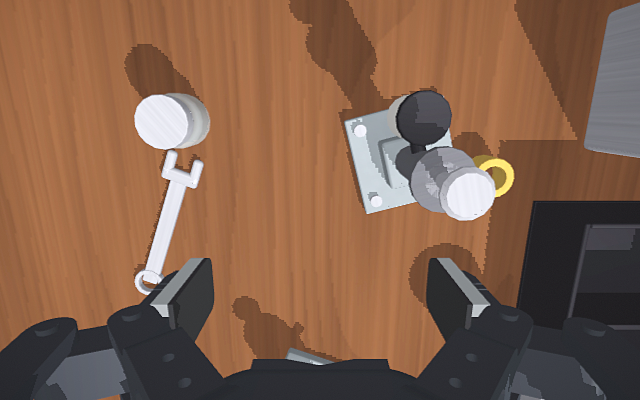

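View pics/s1.png

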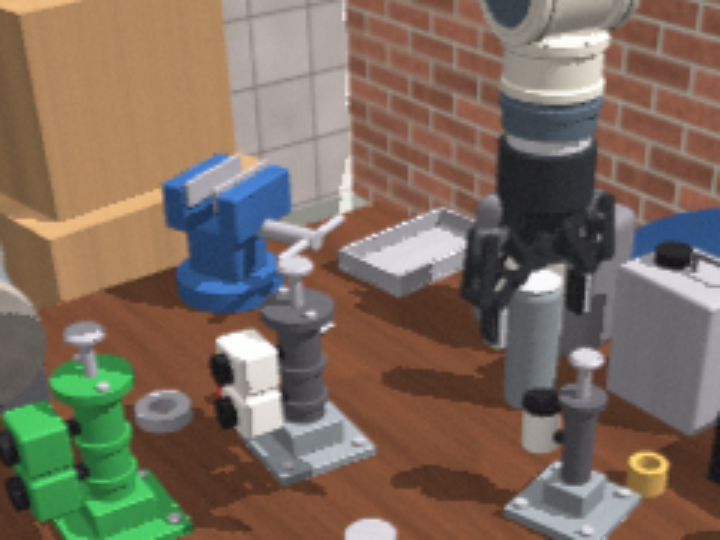

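The moves were refused and the arm hasn't moved; the rows probably need every field. The wrist view shows the clutch at (460,190) and the open fingers. The side view shows the tandem still at rest. Retrying with full rows.

Call:
carry_out:
  rows:
    - {"claw":0,"tx":0.5,"ty":0,"tz":-0.5,"spin":0}
    - {"claw":0,"tx":0.9,"ty":-0.2,"tz":-0.2,"spin":0}
    - {"claw":0,"tx":0.9,"ty":-0.2,"tz":0,"spin":0}
    - {"claw":0,"tx":0.9,"ty":-0.2,"tz":0,"spin":0}
    - {"claw":0,"tx":0.9,"ty":-0.2,"tz":0,"spin":0}
  force: 40

```text
clock: 0.82
tool_pos: [525.7, 124.7, 270.4]
eef_rot: [179.9, -0.0, 90.0]
ft_force: [0.1, 0.4, 0.7]
width: 0.004
```

Call:
carry_out:
  rows:
    - {"claw":0,"tx":1,"ty":-0.2,"tz":0,"spin":0}
    - {"claw":0,"tx":1,"ty":-0.2,"tz":0,"spin":0}
    - {"claw":0,"tx":1,"ty":-0.2,"tz":0,"spin":0}
    - {"claw":0,"tx":1,"ty":-0.2,"tz":0,"spin":0}
    - {"claw":0,"tx":1,"ty":-0.2,"tz":0,"spin":0}

```text
clock: 1.45
tool_pos: [495.4, 274.9, 270.4]
eef_rot: [179.9, -0.0, 90.0]
ft_force: [0.7, -0.3, -0.4]
width: 0.0
```

Call:
carry_out:
  rows:
    - {"claw":0,"tx":0.1,"ty":-0.1,"tz":0.2,"spin":0}
    - {"claw":0,"tx":0,"ty":0,"tz":0.2,"spin":0}
    - {"claw":0,"tx":0,"ty":0,"tz":0,"spin":0}
    - {"claw":0,"tx":0,"ty":0,"tz":0,"spin":0}
    - {"claw":0,"tx":0,"ty":0,"tz":0,"spin":0}

```text
clock: 2.08
tool_pos: [493.3, 275.5, 257.5]
eef_rot: [180.0, -0.0, 90.0]
ft_force: [-0.6, -0.1, 0.5]
width: 0.002
```

```bash
cat > w.py <<'E'
from h import *
from scipy.spatial.transform import Rotation as Ro
s=manip.state();p=viewer.camera_params("wrist");T=np.array(p["tool_from_camera"]);K=np.array(p["camera_matrix"])
im,d=viewer.capture("wrist");R=Ro.from_euler("xyz",s["eef_rot"],degrees=True).as_matrix()
v,u=np.indices(d.shape);c=np.stack([(u-K[0,2])*d/K[0,0],(v-K[1,2])*d/K[1,1],d],-1)
P=(c@T[:3,:3].T+T[:3,3])@R.T+s["tool_pos"]
print(s["tool_pos"],s["eef_rot"],s["ft_force"],s["width"],s["clock"])
for lo,hi in((211,222),(164,175)):
    m=((d>0)&(P[...,2]>lo)&(P[...,2]<hi)).astype(np.uint8)
    k,l,st,_=cv2.connectedComponentsWithStats(m)
    for i in range(1,k):
        if st[i,4]>150: q=P[l==i];print(lo,st[i],q.min(0).round(1),q.max(0).round(1),q.mean(0).round(1))
a,_=viewer.capture("side");b,_=viewer.capture("scene")
cv2.imwrite("pics/m1.png",np.hstack([cv2.resize(im,None,fx=.625,fy=.625),cv2.resize(a[80:205,220:345],(250,250)),cv2.resize(b[110:210,410:510],(150,150)).copy() if 0 else cv2.resize(b[120:220,410:510],(250,250))])[:, -800:])
cv2.imwrite("pics/w1b.png",im)
E
python3 w.py
```

```text
[493.27312139 275.5435881  257.54795468] [ 1.79979390e+02 -8.34783909e-03  8.99507256e+01] [-0.62180447 -0.10970917  0.52714378] 0.0016259937887712734 2.075
211 [ 283  205   70   53 2664] [475.  267.3 211. ] [510.1 295.2 218.2] [492.4 282.7 215.6]
164 [ 260  155  117  105 6648] [455.9 247.1 164.1] [528.9 314.3 175. ] [492.5 288.1 170.1]
164 [   0  157   38  101 2624] [286.4 248.2 164. ] [313.4 312.9 172.1] [302.7 280.2 169.3]
```

View pics/m1.png

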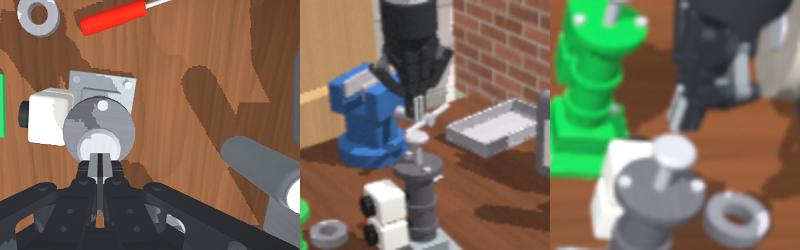

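In the wrist view the tips sit over the cap (about (97,152) in the panel). The side and scene views agree, and the cap is still up. Centre is (492.5,277), so I only need 1.5 mm in y. Descending to near contact.

Call:
carry_out:
  rows:
    - {"claw":0,"tx":0.05,"ty":-0.03,"tz":0.2,"spin":0}
    - {"claw":0,"tx":0,"ty":0,"tz":0.2,"spin":0}
    - {"claw":0,"tx":0,"ty":0,"tz":0.2,"spin":0}
    - {"claw":0,"tx":0,"ty":0,"tz":0.2,"spin":0}
    - {"claw":0,"tx":0,"ty":0,"tz":0.2,"spin":0}

```text
clock: 2.85
tool_pos: [492.1, 277.5, 227.2]
eef_rot: [180.0, -0.0, 90.0]
ft_force: [-1.4, -0.1, 4.7]
width: 0.001
```

Call:
carry_out:
  rows:
    - {"claw":0,"tx":0,"ty":0,"tz":0.1,"spin":0}
    - {"claw":0,"tx":0,"ty":0,"tz":0.1,"spin":0}
    - {"claw":0,"tx":0,"ty":0,"tz":0.1,"spin":0}
    - {"claw":0,"tx":0,"ty":0,"tz":0,"spin":0}
    - {"claw":0,"tx":0,"ty":0,"tz":0,"spin":0}

```text
clock: 3.48
tool_pos: [492.1, 277.5, 218.7]
eef_rot: [180.0, -0.0, 90.0]
ft_force: [-2.4, -1.0, 6.4]
width: 0.001
```

Contact is made and the force is 6.4 N with about 14 mm of travel, so this is the end of the soft part. On through the stiff part.

Call:
carry_out:
  rows:
    - {"claw":0,"tx":0,"ty":0,"tz":0.1,"spin":0}
    - {"claw":0,"tx":0,"ty":0,"tz":0.1,"spin":0}
    - {"claw":0,"tx":0,"ty":0,"tz":0.1,"spin":0}
    - {"claw":0,"tx":0,"ty":0,"tz":0.07,"spin":0}
    - {"claw":0,"tx":0,"ty":0,"tz":0,"spin":0}

```text
clock: 4.1
tool_pos: [492.1, 277.5, 208.4]
eef_rot: [179.9, -0.0, 90.0]
ft_force: [-4.4, -2.0, 13.7]
width: 0.0
```

Call:
carry_out:
  rows:
    - {"claw":0,"tx":0,"ty":0,"tz":0.05,"spin":0}
    - {"claw":0,"tx":0,"ty":0,"tz":0,"spin":0}
    - {"claw":0,"tx":0,"ty":0,"tz":0,"spin":0}
    - {"claw":0,"tx":0,"ty":0,"tz":0,"spin":0}
    - {"claw":0,"tx":0,"ty":0,"tz":0,"spin":0}

```text
clock: 4.72
tool_pos: [492.2, 277.5, 207.2]
eef_rot: [179.9, -0.0, 90.0]
ft_force: [-4.1, -1.4, 14.5]
width: -0.003
```

Not at the solid stop yet, with about 1 mm to go. I'll push a little further and watch for a sharp rise in force.

Call:
carry_out:
  rows:
    - {"claw":0,"tx":0,"ty":0,"tz":0.05,"spin":0}
    - {"claw":0,"tx":0,"ty":0,"tz":0.04,"spin":0}
    - {"claw":0,"tx":0,"ty":0,"tz":0,"spin":0}
    - {"claw":0,"tx":0,"ty":0,"tz":0,"spin":0}
    - {"claw":0,"tx":0,"ty":0,"tz":0,"spin":0}

```text
clock: 5.35
tool_pos: [492.2, 277.6, 205.9]
eef_rot: [179.8, -0.1, 90.0]
ft_force: [-7.2, -2.0, 25.6]
width: 0.001
```

25.6 N, well above the 16 N spring, with the tip at 188.9: the cap is on the solid stop, and has been for about 0.45 s. Hold 0.63 s more, then lift straight up.

Call:
carry_out:
  rows:
    - {"claw":0,"tx":0,"ty":0,"tz":0,"spin":0}
    - {"claw":0,"tx":0,"ty":0,"tz":0,"spin":0}
    - {"claw":0,"tx":0,"ty":0,"tz":0,"spin":0}
    - {"claw":0,"tx":0,"ty":0,"tz":0,"spin":0}
    - {"claw":0,"tx":0,"ty":0,"tz":0,"spin":0}

```text
clock: 5.98
tool_pos: [492.2, 277.6, 205.8]
eef_rot: [179.8, -0.1, 90.0]
ft_force: [-7.0, -3.0, 25.1]
width: 0.002
```

Call:
carry_out:
  rows:
    - {"claw":0,"tx":0,"ty":0,"tz":-0.2,"spin":0}
    - {"claw":0,"tx":0,"ty":0,"tz":-0.3,"spin":0}
    - {"claw":0,"tx":0,"ty":0,"tz":-0.4,"spin":0}
    - {"claw":0,"tx":0,"ty":0,"tz":-0.4,"spin":0}
    - {"claw":0,"tx":0,"ty":0,"tz":-0.4,"spin":0}

```text
clock: 6.6
tool_pos: [492.2, 277.5, 254.4]
eef_rot: [-180.0, 0.0, 90.0]
ft_force: [-0.2, -0.1, 0.3]
width: -0.001
```

Call:
carry_out:
  rows:
    - {"claw":0,"tx":0,"ty":0,"tz":-0.5,"spin":0}
    - {"claw":0,"tx":0,"ty":0,"tz":-0.5,"spin":0}
    - {"claw":0,"tx":0,"ty":0,"tz":0,"spin":0}
    - {"claw":0,"tx":0,"ty":0,"tz":0,"spin":0}
    - {"claw":0,"tx":0,"ty":0,"tz":0,"spin":0}

```text
clock: 7.22
tool_pos: [491.9, 277.4, 283.3]
eef_rot: [-179.9, 0.0, 90.0]
ft_force: [0.2, -0.3, -0.1]
width: -0.001
```

```bash
python3 w.py
```

```text
[491.91440059 277.40972805 283.34896024] [-1.79940732e+02  2.30665043e-02  8.99995234e+01] [ 0.23172498 -0.264653   -0.13277228] -0.0008318488231647888 7.225
211 [ 290  196   62   55 2532] [474.9 262.3 211. ] [510.3 295.2 218.1] [492.5 280.2 215.6]
164 [   0  144   68  104 5403] [261.9 246.7 164. ] [312.6 320.  175. ] [290.5 282.9 170. ]
164 [ 268  153  105  100 5451] [455.8 243.3 164. ] [528.9 314.1 175. ] [492.4 287.  170.1]
```

View pics/m1.png

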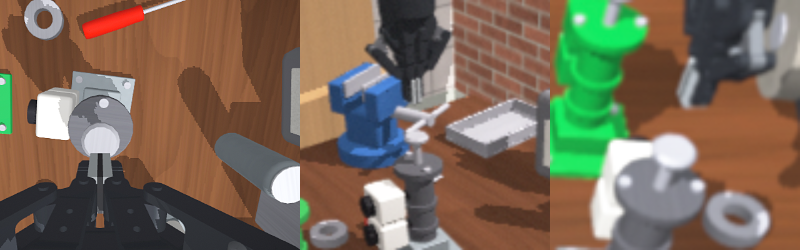

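The cap is back at its rest height (mean depth 215.6, same as before), the gripper is about 50 mm clear above it, and the force is zero.

```bash
python3 -c "from rig import hand_in; print(hand_in())"
```

```text
the job is handed in; nothing more can be done
None
```

I pressed the brake master cylinder's cap straight down to the solid stop, held it there for about a second, and released it. I handed the job in at about 7.4 s.

- **Press:** with the gripper shut, the force read about 6.4 N near the end of the soft part and 13.7 to 14.5 N in the stiff part. At the stop it levelled at 25 to 26 N, with the fingertips at about 189 mm, as specified.
- **Release:** the cap came back to its rest height. The wrist camera measured 215.6 mm both before and after, and the tool force is back to about zero, with the gripper about 50 mm clear of the cap.
- **Other cylinders:** the moves kept clear of the clutch, the slave and the green look-alike. I did not check their caps separately at the end.
- **Refused moves:** my first three move calls were refused for incomplete rows. The arm did not move, and I resent them with every field filled in.

No check failed. The two fixed cameras differed by about 4 mm on the cap's position, and I settled that with the wrist camera.

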